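Find the bowed lid by rocking it and put it in the tray

ROBOT

A 6-joint arm with a two-finger parallel gripper is mounted at the origin on a cart in front of the work surface, level with it; the furniture and walls round the work are solid. World frame = base frame: x ahead of the robot, y to its left, z up, the work surface at z = 0. Lengths are in mm, angles in rad, forces in N, time in s.
With the tool pointing down it reaches from about 350 to 775 mm from the base axis. Payload 7.3 kg.
Tool frame: the origin (TCP) lies at the very end of the fingers, on their centre line; the grasp point (between the pads) lies bot.grip_point_offset behind it (bot.grip_point_offset is the distance from the TCP to the grasp point, in mm); z points along the fingers, y is the line along which they close (so a half turn about z gives the same grasp; the last joint's range is limited). The gripper opens to 92 mm and grips with 3 to 60 N. Pads are 19 mm wide; open, the fingers measure 130 mm over their backs; the gripper's body (75 mm by 190 mm) begins 47 mm behind the grasp point.
Start: joints at [-1.49, 0.342, 1.524, -0, 1.275, -0.146], TCP at [118.073, -511.57, 226.741] pointing down, gripper open.
Joint ranges: [-2.53, 2.53], [-0.77, 2.02], [0.04, 2.7], [-1, 4.14], [0.28, 2.66], [-3.11, 3.11]. Speed limits (rad/s): [2.57, 2.57, 3.14, 3.14, 3.14, 3.14].

INTERFACE

Orientations are given as [roll, pitch, yaw] about the fixed x, y, z axes, in that order (R = Rz(yaw) Ry(pitch) Rx(roll)).
In Python, from plant import bot gives the robot as it stands. The module is installed in compiled form; this text tells all that it offers.
- The arm moves only by the tool carry_out, never from a script. Its argument "plan" is a list of rows, each an object of numbers: "tx", "ty", "tz": the shift along the world's x, y, z in mm; "rx", "ry", "rz": the turn, a rotation vector about the world's x, y, z in rad. A call has 1 to 12 rows; each row shifts and turns the commanded pose from where the row before left it; what a row does not reach is not made up. A row lasts 1/10 s, in which the tool goes at most 50 mm and 8.59 degrees, less where a joint would pass 70% of its speed; a pose out of reach is approached as far as the arm can. A call with a gripper value outside its range is refused whole. "gripper" is the closure, from 0 (fully open) to 1 (shut), set as the call begins (left out, the last holds). The fingers move at their own pace and stop on an object; the grip force is fixed at half the most. Time passes only in rows, so rows that do not move let the fingers close. It gives the time, the measured TCP pose, the force, the opening and the grip force at its end, in the units of the state.
- bot.get_obs(): the state, without advancing time (a new reading comes with each control period).
- bot.capture(name): name is "side" or "top"; returns the picture (400x640x3 uint8, red, green, blue); there is no depth.
- bot.camera_model(name): a dict with "camera_matrix" (3x3 intrinsics, pixels), "dist" ([k1, k2, p1, p2, k3] as OpenCV has them; the pictures are not rectified), "R" (3x3) and "t" (3): a world point X has camera coordinates R X + t. Camera axes: x right, y down, z forward; pixel columns grow to the right and rows downward; lengths in mm; the calibration is good to about 2 mm. A picture is of the moment at which its call begins. camera_model takes no time and is no camera call.
- bot.close_job(): hands the job in; it is judged then, once.
The state is a dict: "time": time; "joint_positions": joint angles; "dq": joint speeds; "tau": joint torques, N m; "tool_pos": TCP position; "tcp_rot": TCP orientation; "contact_force": force on the tool from outside, world axes, zero at the start; "moment": the same for the moment, N m; "grip_width": finger opening in mm; "finger_force": force on a finger pad.
Only numpy, scipy, OpenCV 4.12 (cv2) and the standard library are available. Lean on these libraries where they do the work, as an engineer would, in place of code of your own. Each camera call takes 0.05 s, during which the arm holds its last target. There are 200 camera calls.

TASK

One of the three look-alike grey lids on the desk is bowed underneath and rocks; the other two are flat. Press down on the ends of the lids where they lie until you find the one that rocks, holding its end down for about half a second, then lift that lid by its grip rib and lay it flat in the wooden tray, and let go. Leave the two good lids lying on the desk where they are, do not pick them up, and do not disturb the other things.

Things in the scene. Friction and masses are not known exactly. Their poses are not given: they have to be found in the camera images.
- lid_a (a point): Centre of one of three look-alike loose lids on the desk: grey slab 160 x 100 mm (x the long way, z up), top face 14 mm above the desk, grip rib across its middle (14 mm thick along x, 70 mm long along y, top at 36 mm). It stands on an 8 mm deep black step set in 5 to 6 mm from the slab's edges. 0.2 to 0.45 kg. This point: middle of the lid, 18 mm above the desk.
- lid_b (a point): As lid_a: same looks, sizes and point. Of the three lids (a, b, c: any may be the one) two have a flat step and stay put when an end is pressed. In one the step is bowed lengthwise: only a 26 mm wide strip under the rib touches the desk, the ends stand 6 mm clear under the slab's overhang. It too rests level, so looks and resting poses do not tell.
- lid_c (a point): As lid_a: same looks, sizes and point. On any lid: if it is the bowed one, an end pressed with 1 to 2 N at 68 mm from the middle drops 5 to 6 mm (tilt about 0.1 rad about the lid's y) and then stops hard; let go, it rocks back level. On a flat lid the end does not give.
- tray_in (a point): centre of the inner floor of the wooden desk tray, which is fixed to the desk: inside 190 mm along its x by 135 mm along its y, floor 6 mm above the desk, walls 6 mm thick and 28 mm high above the desk. A lid fits in with its long side along the tray's x, either way round.
- cutter: snap-blade cutter, 30 x 162 x 17 mm, lying between two lids, long along its own y. A bystander. Origin at the middle of its underside.
- pen: pen, 11 x 145 x 9 mm, lying between two lids, long along its own y. A bystander. Origin at the middle of its underside.
- calculator: desk calculator, 150 x 80 x 18 mm, behind the lids. A bystander. Origin at the middle of its underside.
- notes: block of notes, 78 x 78 x 24 mm, behind the lids. A bystander. Origin at the middle of its underside.
- mouse: computer mouse, 105 x 60 x 39 mm, behind the lids. A bystander. Origin at the middle of its underside.

How it is judged (in metres and radians):
On the way:
1. the bowed lid is rocked where it lies: tilted by more than 0.06 rad with its middle still down on the desk (angle between lid_b's own z axis and vertical above 0.06 rad and height (world z) of lid_b below 0.026 m and distance of lid_b from where it was at the start of the episode below 0.04 m), for 0.2 s.
At the end, for the whole second after the job is handed in: The bowed lid, released, lies in the tray on its floor (centre within 30 mm of the tray's centre along each side, 12 to 24 mm above the floor, tilt under 0.13 rad, its long side along the tray's within 0.3 rad); the two good lids lie flat (within 0.05 rad) within 40 mm of where they were (x of lid_b in the frame of tray_in between -0.03 and 0.03 m and y of lid_b in the frame of tray_in between -0.03 and 0.03 m and z of lid_b in the frame of tray_in between 0.012 and 0.024 m and angle between lid_b's own z axis and vertical below 0.13 rad and angle between the x axis of lid_b and the x axis of tray_in, either way round below 0.3 rad and distance of each of lid_a, lid_c from where it was at the start of the episode below 0.04 m and angle between each of lid_a, lid_c's own z axis and vertical below 0.05 rad); the robot touches nothing.
It fails at once if a good lid is picked up (raised by more than 30 mm) (height (world z) of any of lid_a, lid_c above 0.048 m).
It fails at once if a bystander is moved by more than 40 mm (distance of any of cutter, pen, calculator, notes, mouse from where it was at the start of the episode above 0.04 m).
It also fails if it takes over 69 s, if anything falls off the work surface, if the arm or the gripper's body presses on something with over 40 N, if the wrist force passes 120 N, or if a joint passes its speed limit or range.

## Working session

There is one attempt and no reset: what is moved stays moved. The work goes in short steps, Python scripts to look and compute and a tool call to move; the robot and the scene stay as the last step left them, time stands still between calls to the robot, and variables do not carry over. Pictures are saved under pics/ and viewed, at most 10 in all, crops included, and the job is handed in when it is done.

Besides the shell and the picture viewer there is one more tool, called after "Request:" by a JSON object that holds its "api" and its "payload". carry_out: Moves the arm, as the interface text tells. Its arguments: {"type":"object","properties":{"plan":{"type":"array"},"gripper":{"type":"number"}},"required":["plan"]}

```bash
mkdir -p pics
python3 - <<'E'
from plant import bot
import cv2
for n in("top","side"):
    cv2.imwrite(f"pics/{n}0.png",bot.capture(n)[:,:,::-1])
    m=bot.camera_model(n); print(n,m)
print(bot.get_obs(),bot.grip_point_offset)
E
```

```text
top {'camera_matrix': array([[448.58014585,   0.        , 313.21577284],
       [  0.        , 448.58014585, 192.46999408],
       [  0.        ,   0.        ,   1.        ]]), 'dist': array([-0.07200213,  0.        ,  0.        ,  0.        ,  0.        ]), 'R': array([[ 0.02661732, -0.99963896,  0.00366957],
       [-0.99757763, -0.02679808, -0.06419297],
       [ 0.06426813, -0.00195204, -0.99793076]]), 't': array([  18.9988044 ,  602.73848382, 1474.81670877])}
side {'camera_matrix': array([[485.73581793,   0.        , 319.47219061],
       [  0.        , 485.73581793, 203.39907225],
       [  0.        ,   0.        ,   1.        ]]), 'dist': array([-0.06575113,  0.        ,  0.        ,  0.        ,  0.        ]), 'R': array([[-0.95507038, -0.29610636, -0.01271158],
       [-0.10726676,  0.385327  , -0.91652438],
       [ 0.27628682, -0.87398176, -0.39977678]]), 't': array([ 573.51336149,   98.83017934, 1108.27063117])}
{'time': 0.1, 'joint_positions': array([-1.49000343e+00,  3.42641448e-01,  1.52488276e+00, -1.44833558e-05,
        1.27537010e+00, -1.45974281e-01]), 'dq': array([ 0.00025406, -0.00059705, -0.00039473,  0.00175414,  0.00158203,
        0.00200583]), 'tau': array([ 1.67834471e-03, -4.32004452e+01, -2.44693869e+01,  7.18878047e-02,
        5.26035775e-02, -4.65901928e-05]), 'tool_pos': array([ 118.03808746, -511.21299224,  226.13398527]), 'tcp_rot': array([-3.14030283e+00, -1.75631018e-04,  2.26771286e-01]), 'contact_force': array([-0.58559284, -1.17620012,  0.32107182]), 'moment': array([-0.02868108,  0.01684811,  0.00965831]), 'finger_force': 0.0, 'grip_width': 91.49092776570444} 18.8
```

View pics/top0.png

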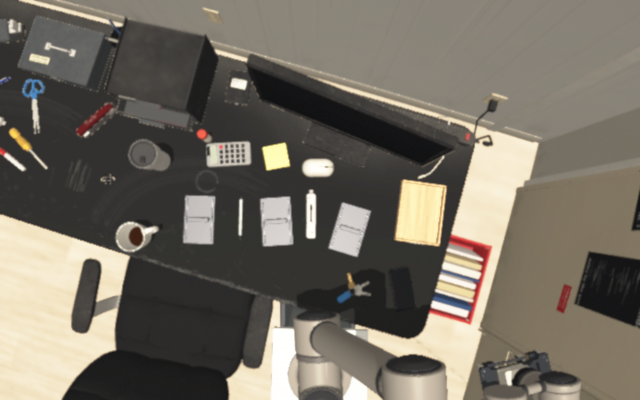

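View pics/side0.png

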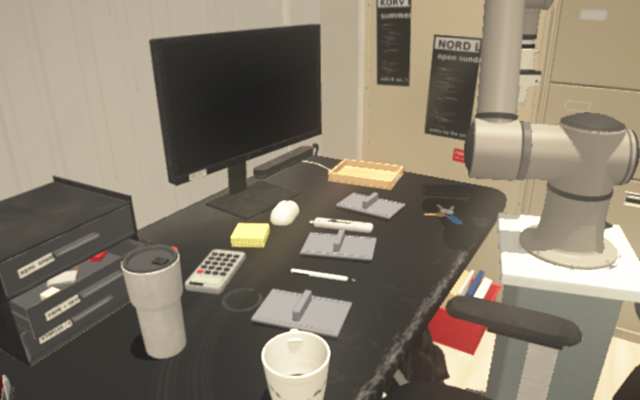

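The top view shows three lids near (199,219), (276,221) and (350,229), with the tray near (421,212). The cutter is at (311,214), between the right two lids, and the pen is at (241,217), between the left two. The side view shows the lids at (302,312), (339,246) and (371,205), and the tray at (366,173).

```bash
cat > h.py <<'E'
import numpy as np, cv2
from plant import bot
M={n:bot.camera_model(n) for n in("top","side")}
def ray(n,px):
    m=M[n]; u=cv2.undistortPoints(np.array([[px]],float),m["camera_matrix"],m["dist"])[0,0]
    return -m["R"].T@m["t"], m["R"].T@np.array([u[0],u[1],1.])
def plane(n,px,z):
    c,d=ray(n,px); return c+d*(z-c[2])/d[2]
def tri(p,q):
    (a,u),(b,v)=ray("top",p),ray("side",q)
    u=u/np.linalg.norm(u);v=v/np.linalg.norm(v)
    s=np.linalg.lstsq(np.c_[u,-v],b-a,rcond=None)[0]
    P,Q=a+u*s[0],b+v*s[1]
    return (P+Q)/2,np.linalg.norm(P-Q)
def blobs(img,lo,hi,roi,amin):
    h=cv2.cvtColor(img,cv2.COLOR_RGB2HSV); m=cv2.inRange(h,lo,hi)
    k=np.zeros_like(m); x0,y0,x1,y1=roi; k[y0:y1,x0:x1]=m[y0:y1,x0:x1]
    k=cv2.morphologyEx(k,cv2.MORPH_CLOSE,np.ones((3,3)))
    k=cv2.morphologyEx(k,cv2.MORPH_OPEN,np.ones((3,3)))
    return [c for c in cv2.findContours(k,cv2.RETR_EXTERNAL,cv2.CHAIN_APPROX_NONE)[0] if cv2.contourArea(c)>amin]
def rect(n,c,z):
    p=np.array([plane(n,q[0],z)[:2] for q in c],np.float32)
    (cx,cy),(w,h),a=cv2.minAreaRect(p)
    if w<h: w,h,a=h,w,a+90
    a=(a+90)%180-90
    return np.round([cx,cy,w,h,a],1)
E
python3 - <<'E'
from h import *
T=bot.capture("top");S=bot.capture("side")
for n,im,p in(("top",T,(190,205)),("top",T,(350,215)),("side",S,(275,310)),("side",S,(360,212)),("top",T,(421,212)),("side",S,(370,178))):
    print(n,p,cv2.cvtColor(im,cv2.COLOR_RGB2HSV)[p[1],p[0]])
for n,im,roi in(("top",T,(170,180,380,270)),("side",S,(240,185,420,345))):
    for c in blobs(im,(90,10,90),(135,90,255),roi,400):
        print(n,"lid",cv2.boundingRect(c),cv2.contourArea(c),rect(n,c,14))
for n,im,roi in(("top",T,(385,165,460,260)),("side",S,(320,150,415,195))):
    for c in blobs(im,(8,50,120),(30,255,255),roi,400):
        print(n,"tray",cv2.boundingRect(c),cv2.contourArea(c),rect(n,c,28))
def up(im,x0,y0,x1,y1,k): return cv2.resize(im[y0:y1,x0:x1],None,fx=k,fy=k,interpolation=cv2.INTER_CUBIC)[:,:,::-1]
cv2.imwrite("pics/c1.png",np.vstack([up(T,175,170,455,265,2.8),up(S,230,155,430,345,1.75)[:332].repeat(1,0) if 0 else cv2.copyMakeBorder(up(S,235,155,415,340,1.75),0,0,0,784-315,cv2.BORDER_CONSTANT)]))
E
```

```text
top (190, 205) [ 11  10 196]
top (350, 215) [ 11  10 211]
side (275, 310) [ 17  19 192]
side (360, 212) [13 45 91]
top (421, 212) [ 25  64 254]
side (370, 178) [ 24  86 254]
top tray (395, 179, 52, 68) 2784.0 [ 544.3 -322.6  208.6  155.1   -6.3]
side tray (322, 150, 93, 40) 2790.0 [ 533.3 -338.6  368.9  323.8  -74.8]
```

View pics/c1.png

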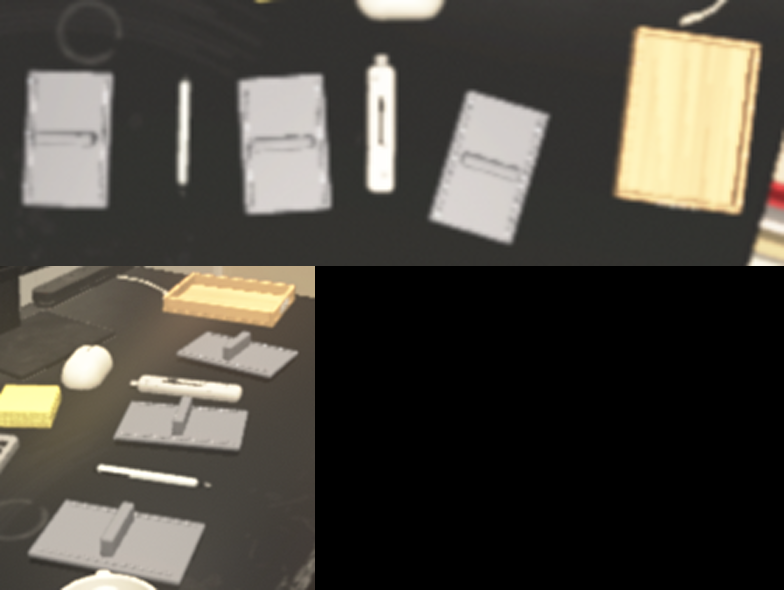

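The crops show three grey slabs, each with its rib across the middle. The tray is rotated a few degrees.

Run:
```python
from h import *
T=bot.capture("top");S=bot.capture("side")
C={}
for n,im,rois in(("top",T,((178,190,222,250),(254,190,298,250),(326,198,374,262))),("side",S,((250,285,356,338),(298,226,380,263),(334,190,408,219)))):
  for i,roi in enumerate(rois):
    c=max(blobs(im,(0,0,95),(180,60,225),roi,300),key=cv2.contourArea)
    r=rect(n,c,14); C[n,i]=c
    print(n,"lid",i,cv2.boundingRect(c),r)
# extreme corners matched in both views: ends along world x
for i in range(3):
  for name,f in(("xmin",-1),("xmax",1)):
    out=[]
    for n in("top","side"):
      b=cv2.approxPolyN(C[n,i],4)[0] if hasattr(cv2,"approxPolyN") else cv2.boxPoints(cv2.minAreaRect(C[n,i]))
      w=sorted([(plane(n,q,14),q) for q in b.astype(float)],key=lambda t:f*t[0][0])[-2:]
      w.sort(key=lambda t:t[0][1]); out.append([t[1] for t in w])
    for k in(0,1):
      P,g=tri(out[0][k],out[1][k]); print(i,name,k,P.round(1),round(g,1))
```

```text
top lid 0 (183, 195, 33, 50) [ 5.024e+02  4.153e+02  1.646e+02  1.034e+02 -5.000e-01]
top lid 1 (260, 196, 34, 51) [504.  155.7 164.  104.9   5.4]
top lid 2 (328, 202, 43, 55) [483.2 -88.3 164.2 104.9 -15.3]
side lid 0 (251, 288, 101, 49) [504.7 413.4 169.9 124.7  -3.3]
side lid 1 (300, 226, 77, 34) [506.7 141.8 164.1 151.    6.1]
side lid 2 (335, 192, 70, 27) [480.2 -97.5 169.1 147.  -13.9]
0 xmin 0 [419.9 364.9  12. ] 3.8
0 xmin 1 [423.1 471.3   6.3] 4.1
0 xmax 0 [585.5 360.8  30.4] 2.8
0 xmax 1 [584.3 467.2  10. ] 4.0
1 xmin 0 [427.3  93.8  29.5] 1.2
1 xmin 1 [417.8 201.1  10.5] 3.5
1 xmax 0 [586.5 110.2  34.7] 8.5
1 xmax 1 [582.9 216.6   8.2] 0.5
2 xmin 0 [ 391.2 -116.3   11.4] 0.5
2 xmin 1 [419.3 -15.6   8.9] 1.4
2 xmax 0 [ 538.7 -158.7   35.4] 19.6
2 xmax 1 [579.6 -58.    7.8] 6.2
```

Request:
{"api": "carry_out", "payload": {"plan": [{"tx":27,"ty":40,"tz":-10,"rz":-0.045},{"tx":27,"ty":40,"tz":-10,"rz":-0.045},{"tx":27,"ty":40,"tz":-10,"rz":-0.045},{"tx":27,"ty":40,"tz":-10,"rz":-0.045},{"tx":27,"ty":40,"tz":-10,"rz":-0.045},{"tx":27,"ty":40,"tz":-10,"rz":-0.045},{"tx":27,"ty":40,"tz":-10,"rz":-0.045},{"tx":27,"ty":40,"tz":-10,"rz":-0.045},{"tx":27,"ty":40,"tz":-10,"rz":-0.045},{"tx":27,"ty":40,"tz":-10,"rz":-0.045},{"tx":27,"ty":40,"tz":-10,"rz":-0.045},{}], "gripper": 1}}

```text
invalid input at $.plan[0]: expected keys tx, ty, tz, rx, ry, rz
```

Request:
{"api": "carry_out", "payload": {"plan": [{"tx":27,"ty":40,"tz":-10,"rx":0,"ry":0,"rz":-0.045},{"tx":27,"ty":40,"tz":-10,"rx":0,"ry":0,"rz":-0.045},{"tx":27,"ty":40,"tz":-10,"rx":0,"ry":0,"rz":-0.045},{"tx":27,"ty":40,"tz":-10,"rx":0,"ry":0,"rz":-0.045},{"tx":27,"ty":40,"tz":-10,"rx":0,"ry":0,"rz":-0.045},{"tx":27,"ty":40,"tz":-10,"rx":0,"ry":0,"rz":-0.045},{"tx":27,"ty":40,"tz":-10,"rx":0,"ry":0,"rz":-0.045},{"tx":27,"ty":40,"tz":-10,"rx":0,"ry":0,"rz":-0.045},{"tx":27,"ty":40,"tz":-10,"rx":0,"ry":0,"rz":-0.045},{"tx":27,"ty":40,"tz":-10,"rx":0,"ry":0,"rz":-0.045},{"tx":27,"ty":40,"tz":-10,"rx":0,"ry":0,"rz":-0.045},{"tx":0,"ty":0,"tz":0,"rx":0,"ry":0,"rz":0}], "gripper": 1}}

```text
time: 1.5
tool_pos: [416.7, -66.9, 115.8]
tcp_rot: [-3.14, 0.001, -0.263]
contact_force: [0.2, 0.3, -0.1]
grip_width: 2.1
finger_force: 0.0
```

Request:
{"api": "carry_out", "payload": {"plan": [{"tx":0,"ty":-3,"tz":-40,"rx":0,"ry":0,"rz":0},{"tx":0,"ty":0,"tz":-40,"rx":0,"ry":0,"rz":0},{"tx":0,"ty":0,"tz":-12,"rx":0,"ry":0,"rz":0},{"tx":0,"ty":0,"tz":-4,"rx":0,"ry":0,"rz":0},{"tx":0,"ty":0,"tz":-2,"rx":0,"ry":0,"rz":0},{"tx":0,"ty":0,"tz":0,"rx":0,"ry":0,"rz":0}]}}

```text
time: 2.1
tool_pos: [415.6, -75.1, 19.4]
tcp_rot: [3.141, -0.001, -0.269]
contact_force: [0.5, 0.1, 0.4]
grip_width: 0.7
finger_force: 0.0
```

Request:
{"api": "carry_out", "payload": {"plan": [{"tx":0,"ty":0,"tz":-1,"rx":0,"ry":0,"rz":0},{"tx":0,"ty":0,"tz":-1,"rx":0,"ry":0,"rz":0},{"tx":0,"ty":0,"tz":-1,"rx":0,"ry":0,"rz":0},{"tx":0,"ty":0,"tz":-1,"rx":0,"ry":0,"rz":0},{"tx":0,"ty":0,"tz":0,"rx":0,"ry":0,"rz":0}]}}

```text
time: 2.6
tool_pos: [415.0, -74.5, 14.7]
tcp_rot: [3.141, 0.0, -0.268]
contact_force: [-0.1, 0.6, -0.5]
grip_width: 0.3
finger_force: 0.0
```

Request:
{"api": "carry_out", "payload": {"plan": [{"tx":0,"ty":0,"tz":-1,"rx":0,"ry":0,"rz":0},{"tx":0,"ty":0,"tz":-1,"rx":0,"ry":0,"rz":0},{"tx":0,"ty":0,"tz":0,"rx":0,"ry":0,"rz":0}]}}

```text
time: 2.9
tool_pos: [415.2, -74.6, 14.1]
tcp_rot: [3.141, -0.001, -0.268]
contact_force: [-5.1, 0.7, 22.3]
grip_width: 0.5
finger_force: 11.0
```

Request:
{"api": "carry_out", "payload": {"plan": [{"tx":0,"ty":0,"tz":50,"rx":0,"ry":0,"rz":0},{"tx":4,"ty":45,"tz":0,"rx":0,"ry":0,"rz":0.072},{"tx":4,"ty":45,"tz":0,"rx":0,"ry":0,"rz":0.072},{"tx":4,"ty":45,"tz":0,"rx":0,"ry":0,"rz":0.072},{"tx":4,"ty":45,"tz":0,"rx":0,"ry":0,"rz":0.072},{"tx":4,"ty":45,"tz":0,"rx":0,"ry":0,"rz":0.072},{"tx":1,"ty":0,"tz":0,"rx":0,"ry":0,"rz":0},{"tx":0,"ty":0,"tz":-30,"rx":0,"ry":0,"rz":0},{"tx":0,"ty":0,"tz":-14,"rx":0,"ry":0,"rz":0},{"tx":0,"ty":0,"tz":-2,"rx":0,"ry":0,"rz":0},{"tx":0,"ty":0,"tz":0,"rx":0,"ry":0,"rz":0},{"tx":0,"ty":0,"tz":0,"rx":0,"ry":0,"rz":0}]}}

```text
time: 4.1
tool_pos: [436.7, 150.2, 17.4]
tcp_rot: [3.142, -0.001, 0.091]
contact_force: [-0.6, 0.1, 0.5]
grip_width: 0.4
finger_force: 0.0
```

Request:
{"api": "carry_out", "payload": {"plan": [{"tx":0,"ty":0,"tz":-1,"rx":0,"ry":0,"rz":0},{"tx":0,"ty":0,"tz":-1,"rx":0,"ry":0,"rz":0},{"tx":0,"ty":0,"tz":-1,"rx":0,"ry":0,"rz":0},{"tx":0,"ty":0,"tz":-1,"rx":0,"ry":0,"rz":0},{"tx":0,"ty":0,"tz":0,"rx":0,"ry":0,"rz":0}]}}

```text
time: 4.6
tool_pos: [436.4, 150.4, 14.2]
tcp_rot: [3.141, -0.001, 0.092]
contact_force: [-3.2, -1.3, 16.9]
grip_width: 0.6
finger_force: 8.4
```

Request:
{"api": "carry_out", "payload": {"plan": [{"tx":0,"ty":0,"tz":50,"rx":0,"ry":0,"rz":0},{"tx":0,"ty":44,"tz":0,"rx":0,"ry":0,"rz":-0.017},{"tx":0,"ty":44,"tz":0,"rx":0,"ry":0,"rz":-0.017},{"tx":-1,"ty":44,"tz":0,"rx":0,"ry":0,"rz":-0.017},{"tx":-1,"ty":44,"tz":0,"rx":0,"ry":0,"rz":-0.017},{"tx":0,"ty":44,"tz":0,"rx":0,"ry":0,"rz":-0.016},{"tx":0,"ty":44,"tz":0,"rx":0,"ry":0,"rz":-0.016},{"tx":0,"ty":0,"tz":0,"rx":0,"ry":0,"rz":0},{"tx":0,"ty":0,"tz":-30,"rx":0,"ry":0,"rz":0},{"tx":0,"ty":0,"tz":-14,"rx":0,"ry":0,"rz":0},{"tx":0,"ty":0,"tz":-2,"rx":0,"ry":0,"rz":0},{"tx":0,"ty":0,"tz":0,"rx":0,"ry":0,"rz":0}]}}

```text
time: 5.8
tool_pos: [434.1, 413.8, 16.6]
tcp_rot: [3.141, 0.001, -0.009]
contact_force: [0.8, -0.9, 0.5]
grip_width: -0.1
finger_force: 0.0
```

Request:
{"api": "carry_out", "payload": {"plan": [{"tx":0,"ty":0,"tz":-1,"rx":0,"ry":0,"rz":0},{"tx":0,"ty":0,"tz":-1,"rx":0,"ry":0,"rz":0},{"tx":0,"ty":0,"tz":-1,"rx":0,"ry":0,"rz":0},{"tx":0,"ty":0,"tz":-1,"rx":0,"ry":0,"rz":0},{"tx":0,"ty":0,"tz":0,"rx":0,"ry":0,"rz":0}]}}

```text
time: 6.3
tool_pos: [434.2, 414.5, 12.9]
tcp_rot: [-3.141, -0.0, -0.008]
contact_force: [-0.2, 0.4, 0.2]
grip_width: 0.2
finger_force: 0.4
```

It gives with almost no force, so this is the bowed lid. I'll press to the stop and hold.

Request:
{"api": "carry_out", "payload": {"plan": [{"tx":0,"ty":0,"tz":-1.5,"rx":0,"ry":0,"rz":0},{"tx":0,"ty":0,"tz":-1.5,"rx":0,"ry":0,"rz":0},{"tx":0,"ty":0,"tz":-1.0,"rx":0,"ry":0,"rz":0},{"tx":0,"ty":0,"tz":-1.0,"rx":0,"ry":0,"rz":0},{"tx":0,"ty":0,"tz":0,"rx":0,"ry":0,"rz":0}]}}

```text
time: 6.8
tool_pos: [434.0, 414.6, 9.1]
tcp_rot: [-3.141, -0.0, -0.008]
contact_force: [-3.4, -1.6, 12.6]
grip_width: 0.4
finger_force: 6.1
```

Request:
{"api": "carry_out", "payload": {"plan": [{"tx":0,"ty":0,"tz":-0.5,"rx":0,"ry":0,"rz":0},{"tx":0,"ty":0,"tz":0,"rx":0,"ry":0,"rz":0},{"tx":0,"ty":0,"tz":0,"rx":0,"ry":0,"rz":0},{"tx":0,"ty":0,"tz":0,"rx":0,"ry":0,"rz":0},{"tx":0,"ty":0,"tz":0,"rx":0,"ry":0,"rz":0},{"tx":0,"ty":0,"tz":0,"rx":0,"ry":0,"rz":0}]}}

```text
time: 7.4
tool_pos: [434.1, 414.6, 9.0]
tcp_rot: [-3.141, -0.001, -0.008]
contact_force: [-4.8, -2.9, 14.6]
grip_width: 0.6
finger_force: 7.7
```

Request:
{"api": "carry_out", "payload": {"plan": [{"tx":0,"ty":0,"tz":10,"rx":0,"ry":0,"rz":0},{"tx":0,"ty":0,"tz":40,"rx":0,"ry":0,"rz":0},{"tx":0,"ty":0,"tz":45,"rx":0,"ry":0,"rz":0},{"tx":0,"ty":-40,"tz":20,"rx":0,"ry":0,"rz":0},{"tx":0,"ty":0,"tz":0,"rx":0,"ry":0,"rz":0}], "gripper": 0}}

```text
time: 7.9
tool_pos: [435.6, 372.6, 125.8]
tcp_rot: [-3.14, -0.005, -0.01]
contact_force: [-0.6, -0.0, 0.4]
grip_width: 35.8
finger_force: 0.0
```

Run:
```python
from h import *
T=bot.capture("top");S=bot.capture("side"); o=bot.get_obs(); print(o["joint_positions"].round(2),o["tool_pos"].round(1),o["tcp_rot"].round(3))
for n,im,roi in(("top",T,(178,190,222,250)),("side",S,(250,285,356,338))):
    for c in blobs(im,(0,0,95),(180,60,225),roi,300): print(n,cv2.boundingRect(c),rect(n,c,14))
def up(im,x0,y0,x1,y1,k): return cv2.resize(im[y0:y1,x0:x1],None,fx=k,fy=k,interpolation=cv2.INTER_CUBIC)[:,:,::-1]
a=up(T,160,180,240,270,5);b=up(S,245,275,365,345,5)[:,:400] if 0 else up(S,245,280,360,345,3.4)
b=cv2.copyMakeBorder(b,0,450-b.shape[0],0,0,cv2.BORDER_CONSTANT)
cv2.imwrite("pics/c2.png",np.hstack([a,b]))
```

```text
[0.58 0.53 1.53 0.   1.08 2.16] [434.4 374.1 122.7] [-3.141e+00 -1.000e-03 -1.000e-02]
top (184, 195, 32, 38) [522.6 415.7 125.  102.5  -1.9]
side (251, 288, 101, 49) [507.  415.  172.1 121.8  -3.1]
```

View pics/c2.png

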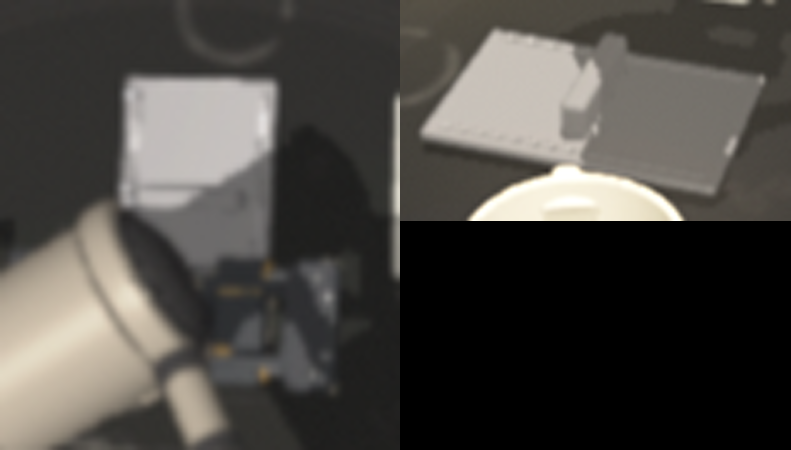

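The lid is level and in place, and the rib is visible. Next I'll turn the gripper 90° and move above the rib.

Request:
{"api": "carry_out", "payload": {"plan": [{"tx":6,"ty":4,"tz":0,"rx":0,"ry":0,"rz":0.13},{"tx":6,"ty":4,"tz":0,"rx":0,"ry":0,"rz":0.13},{"tx":6,"ty":4,"tz":0,"rx":0,"ry":0,"rz":0.13},{"tx":6,"ty":4,"tz":0,"rx":0,"ry":0,"rz":0.13},{"tx":6,"ty":4,"tz":0,"rx":0,"ry":0,"rz":0.13},{"tx":6,"ty":4,"tz":0,"rx":0,"ry":0,"rz":0.13},{"tx":6,"ty":4,"tz":0,"rx":0,"ry":0,"rz":0.13},{"tx":6,"ty":4,"tz":0,"rx":0,"ry":0,"rz":0.13},{"tx":6,"ty":4,"tz":0,"rx":0,"ry":0,"rz":0.13},{"tx":6,"ty":2,"tz":0,"rx":0,"ry":0,"rz":0.13},{"tx":6,"ty":2,"tz":-20,"rx":0,"ry":0,"rz":0.13},{"tx":2,"ty":1,"tz":-20,"rx":0,"ry":0,"rz":0.13}]}}

```text
time: 9.2
tool_pos: [502.2, 416.3, 80.4]
tcp_rot: [-3.141, 0.0, 1.558]
contact_force: [-0.2, -0.7, 0.6]
grip_width: 91.7
finger_force: 0.0
```

Run:
```python
from h import *
T=bot.capture("top");S=bot.capture("side"); o=bot.get_obs(); print(o["joint_positions"].round(2),o["tool_pos"].round(1),o["tcp_rot"].round(3))
print("rib top-centre",tri((197.5,219.3),(302.6,301.2)),plane("side",(302.6,301.2),36),plane("top",(197.5,219.3),36))
def up(im,x0,y0,x1,y1,k): return cv2.resize(im[y0:y1,x0:x1],None,fx=k,fy=k,interpolation=cv2.INTER_CUBIC)[:,:,::-1]
a=up(T,385,170,455,255,5);b=up(S,325,150,410,195,4.7)
c=up(S,235,270,360,345,3.2)
z=np.zeros((425,400,3),np.uint8); z[:b.shape[0],:b.shape[1]]=b; z[b.shape[0]:,:400]=cv2.resize(c,(400,240))[:425-b.shape[0]]
cv2.imwrite("pics/c3.png",np.hstack([a,z]))
```

```text
[0.57 0.71 1.33 0.   1.11 0.59] [499.9 414.8  77.4] [-3.135  0.004  1.553]
rib top-centre (array([502.62088287, 415.1853076 ,  31.5083958 ]), np.float64(0.9955945641312441)) [500.90020305 421.32369387  36.        ] [502.15837513 413.88422058  36.        ]
```

View pics/c3.png

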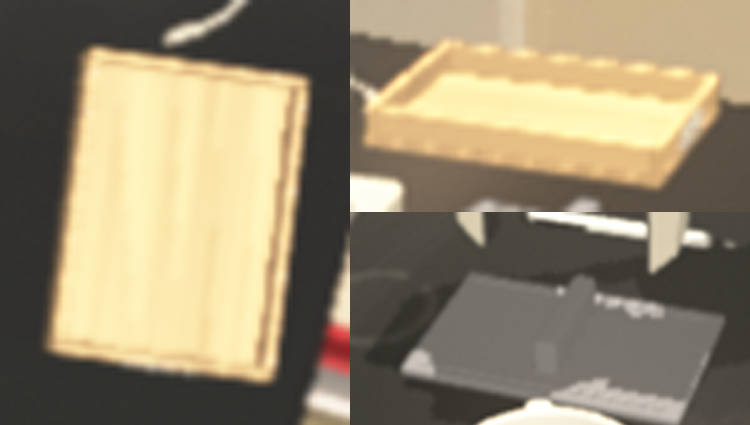

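Tray rim corners:

| Corner | Top view | Side view |
|---|---|---|
| +x +y | (402.6,180) | (328.8,175) |
| +x −y | (446.6,186) | (345.4,159) |
| −x −y | (439.4,246) | (403.3,166) |
| −x +y | (395,240) | (391,183.6) |

The fingers straddle the rib.

Request:
{"api": "carry_out", "payload": {"plan": [{"tx":0,"ty":0,"tz":-30,"rx":0,"ry":0,"rz":0},{"tx":0,"ty":0,"tz":-24,"rx":0,"ry":0,"rz":0},{"tx":0,"ty":0,"tz":-9,"rx":0,"ry":0,"rz":0},{"tx":0,"ty":0,"tz":0,"rx":0,"ry":0,"rz":0},{"tx":0,"ty":0,"tz":0,"rx":0,"ry":0,"rz":0}]}}

```text
time: 9.8
tool_pos: [502.6, 416.0, 20.2]
tcp_rot: [3.14, -0.001, 1.551]
contact_force: [0.2, 0.1, -0.1]
grip_width: 91.7
finger_force: 0.0
```

Run:
```python
from h import *
t=[(402.6,180),(446.6,186),(439.4,246),(395,240)];s=[(328.8,175.1),(345.4,158.9),(403.3,166.2),(391,183.6)]
P=[]
for a,b in zip(t,s): p,g=tri(a,b); P.append(p); print(p.round(1),round(g,1),plane("top",a,28).round(0))
Q=np.array([plane("top",a,28) for a in t]); print(np.mean(P,0),Q.mean(0),[np.linalg.norm(Q[i]-Q[i-1]).round() for i in range(4)])
d=Q[0]-Q[3]+Q[1]-Q[2]; print(np.arctan2(d[1],d[0]))
```

```text
[ 651.9 -263.6   16.9] 0.5 [ 651. -261.   28.]
[ 635.8 -410.7   24.1] 0.7 [ 635. -410.   28.]
[ 436.5 -388.2   24.2] 3.3 [ 435. -387.   28.]
[ 452.1 -240.7   17.7] 1.9 [ 452. -239.   28.]
[ 544.05245    -325.80986313   20.71763297] [ 543.17295514 -324.32256382   28.        ] [np.float64(201.0), np.float64(149.0), np.float64(201.0), np.float64(149.0)]
-0.1109549467573895
```

Request:
{"api": "carry_out", "payload": {"plan": [{"tx":0,"ty":0,"tz":-2,"rx":0,"ry":0,"rz":0},{"tx":0,"ty":0,"tz":0,"rx":0,"ry":0,"rz":0},{"tx":0,"ty":0,"tz":0,"rx":0,"ry":0,"rz":0}]}}

```text
time: 10.1
tool_pos: [502.4, 415.6, 18.0]
tcp_rot: [3.141, -0.001, 1.552]
contact_force: [-0.3, 0.0, 0.2]
grip_width: 92.0
finger_force: 0.0
```

Request:
{"api": "carry_out", "payload": {"plan": [{"tx":0,"ty":0,"tz":0,"rx":0,"ry":0,"rz":0},{"tx":0,"ty":0,"tz":0,"rx":0,"ry":0,"rz":0},{"tx":0,"ty":0,"tz":0,"rx":0,"ry":0,"rz":0},{"tx":0,"ty":0,"tz":0,"rx":0,"ry":0,"rz":0},{"tx":0,"ty":0,"tz":0,"rx":0,"ry":0,"rz":0},{"tx":0,"ty":0,"tz":0,"rx":0,"ry":0,"rz":0},{"tx":0,"ty":0,"tz":0,"rx":0,"ry":0,"rz":0},{"tx":0,"ty":0,"tz":0,"rx":0,"ry":0,"rz":0},{"tx":0,"ty":0,"tz":0,"rx":0,"ry":0,"rz":0},{"tx":0,"ty":0,"tz":0,"rx":0,"ry":0,"rz":0}], "gripper": 1}}

```text
time: 11.1
tool_pos: [502.4, 415.5, 17.4]
tcp_rot: [3.141, -0.0, 1.552]
contact_force: [1.0, 0.1, -0.7]
grip_width: 16.5
finger_force: 0.5
```

Request:
{"api": "carry_out", "payload": {"plan": [{"tx":0,"ty":0,"tz":0,"rx":0,"ry":0,"rz":0},{"tx":0,"ty":0,"tz":0,"rx":0,"ry":0,"rz":0},{"tx":0,"ty":0,"tz":0,"rx":0,"ry":0,"rz":0},{"tx":0,"ty":0,"tz":0,"rx":0,"ry":0,"rz":0}]}}

```text
time: 11.5
tool_pos: [502.3, 415.5, 17.3]
tcp_rot: [3.141, -0.0, 1.552]
contact_force: [1.5, 0.8, -0.4]
grip_width: 14.2
finger_force: 30.0
```

Request:
{"api": "carry_out", "payload": {"plan": [{"tx":0,"ty":0,"tz":10,"rx":0,"ry":0,"rz":0},{"tx":0,"ty":0,"tz":20,"rx":0,"ry":0,"rz":0},{"tx":0,"ty":0,"tz":30,"rx":0,"ry":0,"rz":0},{"tx":0,"ty":0,"tz":30,"rx":0,"ry":0,"rz":0},{"tx":0,"ty":0,"tz":20,"rx":0,"ry":0,"rz":0},{"tx":0,"ty":0,"tz":0,"rx":0,"ry":0,"rz":0}]}}

```text
time: 12.1
tool_pos: [503.1, 416.4, 130.9]
tcp_rot: [3.137, -0.003, 1.552]
contact_force: [-0.2, 0.7, -1.9]
grip_width: 13.7
finger_force: 30.0
```

Request:
{"api": "carry_out", "payload": {"plan": [{"tx":0,"ty":-15,"tz":0,"rx":0,"ry":0,"rz":0},{"tx":2,"ty":-30,"tz":0,"rx":0,"ry":0,"rz":-0.005},{"tx":2,"ty":-35,"tz":0,"rx":0,"ry":0,"rz":-0.005},{"tx":2,"ty":-35,"tz":0,"rx":0,"ry":0,"rz":-0.005},{"tx":2,"ty":-35,"tz":0,"rx":0,"ry":0,"rz":-0.005},{"tx":2,"ty":-35,"tz":0,"rx":0,"ry":0,"rz":-0.005},{"tx":2,"ty":-35,"tz":0,"rx":0,"ry":0,"rz":-0.005},{"tx":2,"ty":-35,"tz":0,"rx":0,"ry":0,"rz":-0.005},{"tx":2,"ty":-35,"tz":0,"rx":0,"ry":0,"rz":-0.005},{"tx":2,"ty":-35,"tz":0,"rx":0,"ry":0,"rz":-0.005},{"tx":2,"ty":-35,"tz":0,"rx":0,"ry":0,"rz":-0.005},{"tx":0,"ty":-10,"tz":0,"rx":0,"ry":0,"rz":0}]}}

```text
time: 13.3
tool_pos: [521.2, 42.6, 126.0]
tcp_rot: [-3.139, 0.001, 1.499]
contact_force: [0.7, -0.0, -2.9]
grip_width: 13.8
finger_force: 30.0
```

Request:
{"api": "carry_out", "payload": {"plan": [{"tx":2,"ty":-30,"tz":0,"rx":0,"ry":0,"rz":-0.005},{"tx":2,"ty":-35,"tz":0,"rx":0,"ry":0,"rz":-0.005},{"tx":2,"ty":-35,"tz":0,"rx":0,"ry":0,"rz":-0.005},{"tx":2,"ty":-35,"tz":0,"rx":0,"ry":0,"rz":-0.005},{"tx":2,"ty":-35,"tz":0,"rx":0,"ry":0,"rz":-0.005},{"tx":2,"ty":-35,"tz":0,"rx":0,"ry":0,"rz":-0.005},{"tx":2,"ty":-35,"tz":0,"rx":0,"ry":0,"rz":-0.005},{"tx":2,"ty":-35,"tz":0,"rx":0,"ry":0,"rz":-0.005},{"tx":2,"ty":-35,"tz":0,"rx":0,"ry":0,"rz":-0.005},{"tx":3,"ty":-35,"tz":0,"rx":0,"ry":0,"rz":0},{"tx":0,"ty":-25,"tz":0,"rx":0,"ry":0,"rz":0},{"tx":0,"ty":0,"tz":0,"rx":0,"ry":0,"rz":0}]}}

```text
time: 14.5
tool_pos: [542.4, -327.0, 125.6]
tcp_rot: [-3.14, -0.0, 1.454]
contact_force: [0.4, 0.8, -2.8]
grip_width: 13.8
finger_force: 30.0
```

Run:
```python
from h import *
T=bot.capture("top");S=bot.capture("side"); o=bot.get_obs(); print(o["tool_pos"].round(1),o["tcp_rot"].round(3),o["grip_width"])
def up(im,x0,y0,x1,y1,k): return cv2.resize(im[y0:y1,x0:x1],None,fx=k,fy=k,interpolation=cv2.INTER_CUBIC)[:,:,::-1]
cv2.imwrite("pics/c4.png",np.hstack([up(T,360,150,460,270,3.5),up(S,300,90,428,210,3.5)]))
```

```text
[ 542.5 -323.8  125.8] [-3.139e+00 -2.000e-03  1.456e+00] 14.0065678169001
```

View pics/c4.png

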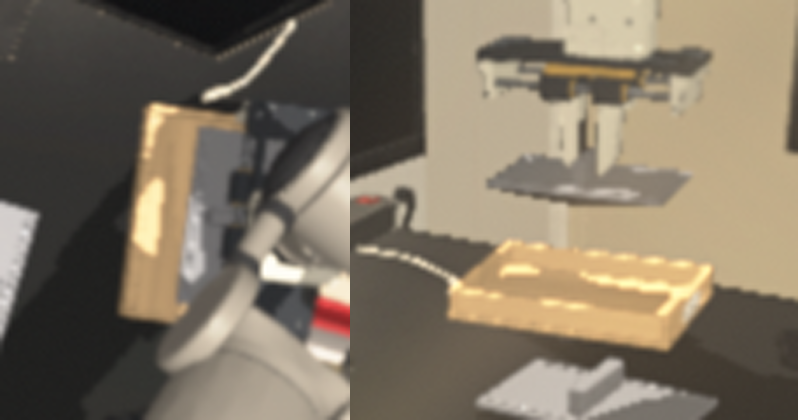

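The lid hangs level above the tray, its long side along the tray's. Now I'll lower it.

Request:
{"api": "carry_out", "payload": {"plan": [{"tx":1,"ty":0,"tz":-20,"rx":0,"ry":0,"rz":0},{"tx":0,"ty":0,"tz":-25,"rx":0,"ry":0,"rz":0},{"tx":0,"ty":0,"tz":-20,"rx":0,"ry":0,"rz":0},{"tx":0,"ty":0,"tz":-12,"rx":0,"ry":0,"rz":0},{"tx":0,"ty":0,"tz":-8,"rx":0,"ry":0,"rz":0},{"tx":0,"ty":0,"tz":-6,"rx":0,"ry":0,"rz":0},{"tx":0,"ty":0,"tz":-5,"rx":0,"ry":0,"rz":0},{"tx":0,"ty":0,"tz":0,"rx":0,"ry":0,"rz":0}]}}

```text
time: 15.4
tool_pos: [544.0, -324.4, 31.1]
tcp_rot: [-3.141, -0.0, 1.457]
contact_force: [0.2, -0.4, -3.4]
grip_width: 13.5
finger_force: 30.0
```

Request:
{"api": "carry_out", "payload": {"plan": [{"tx":0,"ty":0,"tz":-2,"rx":0,"ry":0,"rz":0},{"tx":0,"ty":0,"tz":-1,"rx":0,"ry":0,"rz":0},{"tx":0,"ty":0,"tz":-1,"rx":0,"ry":0,"rz":0},{"tx":0,"ty":0,"tz":-1,"rx":0,"ry":0,"rz":0},{"tx":0,"ty":0,"tz":0,"rx":0,"ry":0,"rz":0},{"tx":0,"ty":0,"tz":0,"rx":0,"ry":0,"rz":0}]}}

```text
time: 16.0
tool_pos: [544.1, -324.6, 26.2]
tcp_rot: [3.142, -0.0, 1.457]
contact_force: [1.2, -0.4, -2.7]
grip_width: 13.4
finger_force: 30.0
```

Request:
{"api": "carry_out", "payload": {"plan": [{"tx":0,"ty":0,"tz":-1,"rx":0,"ry":0,"rz":0},{"tx":0,"ty":0,"tz":-1,"rx":0,"ry":0,"rz":0},{"tx":0,"ty":0,"tz":-1,"rx":0,"ry":0,"rz":0},{"tx":0,"ty":0,"tz":0,"rx":0,"ry":0,"rz":0}]}}

```text
time: 16.4
tool_pos: [544.1, -324.5, 23.3]
tcp_rot: [3.141, 0.0, 1.457]
contact_force: [-0.1, -0.0, -1.7]
grip_width: 13.6
finger_force: 30.0
```

Request:
{"api": "carry_out", "payload": {"plan": [{"tx":0,"ty":0,"tz":-0.3,"rx":0,"ry":0,"rz":0},{"tx":0,"ty":0,"tz":0,"rx":0,"ry":0,"rz":0},{"tx":0,"ty":0,"tz":0,"rx":0,"ry":0,"rz":0},{"tx":0,"ty":0,"tz":0,"rx":0,"ry":0,"rz":0},{"tx":0,"ty":0,"tz":0,"rx":0,"ry":0,"rz":0},{"tx":0,"ty":0,"tz":0,"rx":0,"ry":0,"rz":0}], "gripper": 0}}

```text
time: 17.0
tool_pos: [544.1, -324.6, 23.0]
tcp_rot: [3.141, 0.0, 1.457]
contact_force: [0.9, -0.7, -0.4]
grip_width: 57.1
finger_force: 0.0
```

Request:
{"api": "carry_out", "payload": {"plan": [{"tx":0,"ty":0,"tz":10,"rx":0,"ry":0,"rz":0},{"tx":0,"ty":0,"tz":25,"rx":0,"ry":0,"rz":0},{"tx":0,"ty":0,"tz":40,"rx":0,"ry":0,"rz":0},{"tx":0,"ty":0,"tz":45,"rx":0,"ry":0,"rz":0},{"tx":0,"ty":0,"tz":45,"rx":0,"ry":0,"rz":0},{"tx":-40,"ty":-20,"tz":10,"rx":0,"ry":0,"rz":0},{"tx":-40,"ty":-20,"tz":10,"rx":0,"ry":0,"rz":0},{"tx":-40,"ty":-20,"tz":0,"rx":0,"ry":0,"rz":0},{"tx":-40,"ty":-20,"tz":0,"rx":0,"ry":0,"rz":0},{"tx":-40,"ty":-20,"tz":0,"rx":0,"ry":0,"rz":0},{"tx":0,"ty":0,"tz":0,"rx":0,"ry":0,"rz":0}]}}

```text
time: 18.1
tool_pos: [339.9, -426.8, 209.0]
tcp_rot: [-3.141, 0.002, 1.451]
contact_force: [0.4, 0.1, -1.3]
grip_width: 91.6
finger_force: 0.0
```

Run:
```python
from h import *
T=bot.capture("top");S=bot.capture("side"); o=bot.get_obs(); print(o["tool_pos"].round(1),o["contact_force"].round(1),o["grip_width"])
for c in blobs(T,(0,0,95),(180,60,225),(398,175,446,250),200): print(rect("top",c,20))
def up(im,x0,y0,x1,y1,k): return cv2.resize(im[y0:y1,x0:x1],None,fx=k,fy=k,interpolation=cv2.INTER_CUBIC)[:,:,::-1]
cv2.imwrite("pics/c5.png",np.hstack([up(T,360,150,460,270,3.5),up(S,300,120,428,240,3.5)]))
```

```text
[ 343.5 -425.1  208.8] [ 1.2  0.6 -0.1] 91.77695991643763
[ 543.3 -322.3  157.5   98.1   -6.1]
```

View pics/c5.png

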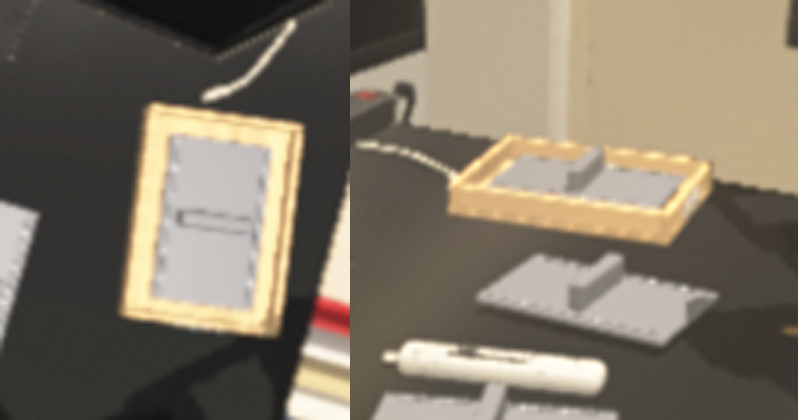

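The lid lies flat inside the tray, centred at (543,−322) mm with its angle aligned to the tray's, and the gripper is clear of it. I'm handing the job in.

```bash
python3 -c "from plant import bot; print(bot.close_job())"
```

```text
the job is handed in; nothing more can be done
None
```

The bowed lid was the one furthest to the robot's left: its end dropped about 5 mm and was held down for over half a second, it now lies flat and released in the tray, the two flat lids were only pressed (about 17 and 22 N, no give), and the job is handed in; the hand-in returned no verdict.

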